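# Index the drill jig to its third click

## Robot

A 6-joint arm with a two-finger parallel gripper is mounted at the origin on the work surface. World frame = base frame: x ahead of the robot, y to its left, z up, the work surface at z = 0. Lengths are in mm, angles in rad, forces in N, time in s.
With the tool pointing down it reaches from about 350 to 775 mm from the base axis. Payload 7.3 kg.
Tool frame: the origin (TCP) lies on the centre line of the jaws, within the pads' length; the fingertips stand 8 mm ahead of it and the grasp point (between the pads) lies 11 mm behind it; z points along the fingers, y is the direction in which the jaws open and shut (so a half turn about z gives the same grasp; the last joint's range is limited). The gripper opens to 92 mm and grips with 3 to 60 N. Pads are 19 mm wide; open, the fingers measure 130 mm over their backs; the gripper's body (75 mm by 190 mm) begins 47 mm behind the grasp point.
Start: joints at [1.08, 0.342, 1.524, -0, 1.275, -0.146], TCP at [177.44, 494.125, 234.741] pointing down, gripper open.
Joint ranges: [-2.53, 2.53], [-0.77, 2.02], [0.04, 2.7], [-1, 4.14], [0.28, 2.66], [-3.11, 3.11]. Speed limits (rad/s): [2.57, 2.57, 3.14, 3.14, 3.14, 3.14].

## Interface

Orientations are given as a unit quaternion [x, y, z, w].
In Python, from workcell import robot, eyes, cut_out gives the robot as it stands. Calls block until the motion is done:
- robot.reach(position, orientation): joint-space move of the TCP to a pose.
- robot.move_straight(position, attitude=None, rate=150): straight line of the TCP; attitude=None keeps the orientation; rate is the mean speed in mm/s.
- robot.goto_joints(angles): joint-space move.
- robot.command_gripper(opening, f_grip=None): opening from 0.0 (shut) to 1.0 (fully open); f_grip is the grip in N (None keeps the last); returns when the fingers have stopped.
- robot.sleep(seconds).
- robot.ik(position, orientation): joint angles nearest the present ones, or None.
- robot.sense(): the state.
- eyes.read_camera(name): name is "scene" or "top" or "wrist"; returns the picture (480x640x3 uint8, red, green, blue); there is no depth.
- eyes.camera_info(name): a dict with "vfov" (degrees; the focal length in pixels is half the picture's height over the tangent of half this angle, whatever the lens; pixels are square), "cx", "cy" (the principal point, pixels), "R" (3x3) and "t" (3): a world point X has camera coordinates R X + t; the wrist camera has in their place "T_tool_cam" (4x4, takes a point from camera to tool coordinates, whose origin is the TCP and whose axes are the flange's). Camera axes: x right, y down, z forward; pixel columns grow to the right and rows downward; lengths in mm; the calibration is good to about 2 mm. A picture is of the moment at which its call begins: read the wrist's pose just before it. camera_info takes no time and is no camera call.
A pose or a line that the arm cannot do raises robot.PlanningError and nothing moves.
- robot.hand_in(): hands the job in, once; it reports no verdict.
Trained networks look in the newest picture that a camera, given by its name, has taken for a name from the list of things; names that differ only in an ending like _2 or _b are one class to them, and where a whole thing is asked for, a point or a joint stands for the part that bears it (a point fixed in the world has none). Each returns a list of dicts, best first, with "p" (0 to 1); they miss things now and then, are a little off and sometimes report something else, mostly with a low value. They report only what shows in the picture. A call takes as long as a camera call.
- cut_out(camera, target): "region" (480x640 bool, what is visible of it) and "centre" ([row, column] in pixels, amid what is visible of it).
The state is a dict: "clock": time; "joint_pos": joint angles; "joint_velocities": joint speeds; "effort": joint torques, N m; "ee_pos": TCP position; "tool_rot": TCP orientation; "wrist_force": force on the tool from outside, world axes, zero at the start; "torque": the same for the moment, N m; "finger_gap": opening from 0.0 (shut) to 1.0 (fully open).
Only numpy, scipy, OpenCV 4.12 (cv2) and the standard library are available. Lean on these libraries where they do the work, as an engineer would, in place of code of your own. Each camera call takes 0.05 s, during which the arm holds its last target.

## Task

Set the green drill jig for the third hole: with the fingertips push on the yellow face of the paddle so that the carriage slides along its rails towards the drill bridge, feel the clicks and stop at the third one, without riding on over the fourth ridge. Only push the paddle, never pinch it between the fingers, leave the carriage seated in that third click, and do not disturb the tape roll, jar and yellow case around the jig.

Things in the scene. Friction and masses are not known exactly. Their poses are not given: they have to be found in the camera images.
- jig: Green drill jig fixed to the bench, base 170 (x) x 320 (y) x 25 mm; origin on the bench, amid the rails. Rails run along its y; the carriage is pushed to +y, towards the drill bridge (arch 118 mm wide, at y +91 to +125 mm, top 97 mm above the bench). End blocks (top 47 mm up) at y -156 to -134 and +134 to +156. Yaw within 0.6 rad.
- paddle (a point): Centre of the paddle, an upright plate across the rails on the carriage: 100 mm wide (jig x), 16 mm thick (jig y), 60 to 108 mm above the bench, this point 84 mm up. Push its yellow -y face. The carriage block below reaches 25 mm either side in y, top 52 mm up; behind it are only the rails, top 43 mm up. Starts 70 to 85 mm to -y of the jig's origin. Axes as the jig's.
- carriage (a joint): Travel of the carriage along the rails, m: 0 at the -y stop, growing to +y (to the bridge), at most 0.14. Starts at 0 to 0.015, in the free run before the first ridge. About 1 N of friction, stays where left; 4 to 6 N push it over a ridge, then it snaps on by itself into the next hollow.
- plunger (a point): Point on the carriage under its spring plunger (steel pin, red head), level with the ridge tops; 80 mm to +x of the paddle's centre, at the same jig y. The plunger's ball rides on the index strip; each ridge it drops over is one click.
- first_ridge (a point): Top middle of the first (-y) ridge of the index strip: dark strip with 7 brass half-round ridges on the jig's +x side, tops 35 mm above the bench. Axes as the jig's. Ridges follow every 16 mm to +y; the plunger seats between them: first click at y +8 mm from here, second +24, third +40, fourth +56. The strip's place along the jig varies by 24 mm, so the third click has no fixed travel.
- tape: Loose roll of black tape lying flat, 60 mm across, 18 mm high, origin under its centre. To be left alone.
- jar: Loose jar with a blue cap, 48 mm across, 60 mm high, origin under its centre. To be left alone.
- case: Loose yellow tool case, 30 x 100 x 22 mm, origin under its centre. To be left alone.

How it is judged:
By the outcome, as a careful person would: the job done as asked, in the order asked, and still so for the second after the job is handed in, with the robot touching nothing.
It also fails if it takes over 51 s, if anything falls off the work surface, if the arm or the gripper's body presses on something with over 40 N, if the wrist force passes 120 N, or if a joint passes its speed limit or range.

## Working session

There is one attempt and no reset: what is moved stays moved. The work goes in short steps, each a Python script; the robot and the scene stay as the last script left them, time stands still between calls to the robot, and variables do not carry over. Pictures are saved under pics/ and viewed, and the job is handed in when it is done.

```bash
mkdir -p pics; ls; python3 - <<'E'
from workcell import robot, eyes, cut_out
import cv2
for n in ["scene","top","wrist"]:
    im=eyes.read_camera(n); cv2.imwrite(f"pics/{n}0.png",im[:,:,::-1])
    print(n,eyes.camera_info(n))
    for t in ["jig","paddle","plunger","first_ridge","tape","jar","case"]:
        r=cut_out(n,t)
        print(t,[(round(d["p"],2),d["centre"],int(d["region"].sum())) for d in r[:2]])
print(robot.sense())
E
```

```text
pics
scene {'vfov': 42.77410259689457, 'cx': 320.2904308472667, 'cy': 236.37820374751118, 'R': array([[-0.6131945 ,  0.7896561 ,  0.02087455],
       [ 0.50435846,  0.411716  , -0.75902074],
       [-0.60795975, -0.45489908, -0.65073172]]), 't': array([ 359.68007396, -222.49061485, 1366.92079056])}
jig [(0.69, [258.9, 333.0], 15640), (0.28, [312.6, 271.4], 1336)]
paddle [(0.98, [231.4, 296.3], 3024)]
plunger [(0.66, [227.7, 297.2], 3275)]
first_ridge [(0.82, [279.0, 299.1], 1110)]
tape [(0.64, [204.0, 324.6], 548)]
jar [(0.89, [215.3, 402.5], 604)]
case [(0.89, [315.9, 273.7], 1246)]
top {'vfov': 48.890316118395226, 'cx': 326.0346660655428, 'cy': 234.2109136271667, 'R': array([[ 0.02586939, -0.99964056,  0.00703803],
       [-0.98706592, -0.02665697, -0.15808314],
       [ 0.15821393, -0.00285748, -0.98740072]]), 't': array([-25.46132292, 571.62530923, 813.28722602])}
jig [(0.58, [252.4, 331.6], 18088)]
paddle [(0.63, [252.4, 368.5], 3371)]
plunger [(0.74, [251.0, 368.3], 3544)]
first_ridge [(0.67, [210.1, 326.1], 1257)]
tape [(0.58, [317.1, 389.4], 624)]
jar [(0.6, [341.0, 295.8], 7
[... 596 characters left out ...]
 []
case []
{'clock': 1.2, 'joint_pos': array([ 1.07996559e+00,  3.42008326e-01,  1.52409479e+00,  1.73983751e-05,
        1.27537828e+00, -1.45991574e-01]), 'joint_velocities': array([-0.00084269, -0.00065268,  0.00075522, -0.00038432,  0.00073102,
       -0.00030606]), 'effort': array([ 3.10659307e-04, -4.31149077e+01, -2.44475359e+01,  7.17964978e-02,
        4.82933898e-02,  4.97821884e-05]), 'ee_pos': array([177.45716475, 494.12901687, 234.73800635]), 'tool_rot': array([1.71569046e-01, 9.85172096e-01, 5.54418205e-05, 9.51215791e-06]), 'wrist_force': array([-0.31992267,  0.8545313 , -0.09892519]), 'torque': array([ 0.01398205, -0.00971939, -0.01974787]), 'finger_gap': 1.0015694991127742}
```

View pics/scene0.png

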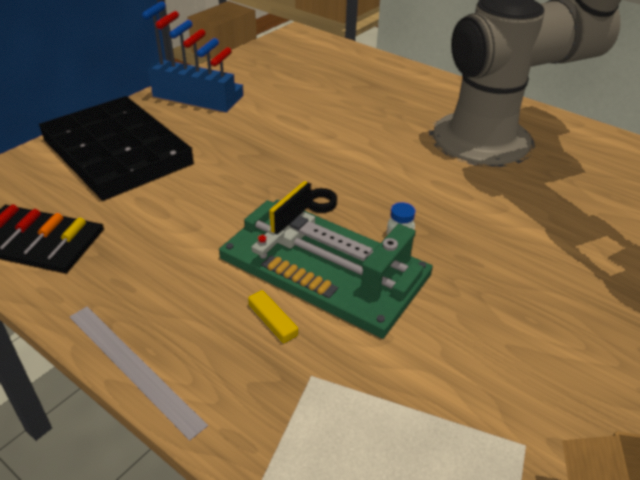

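View pics/top0.png

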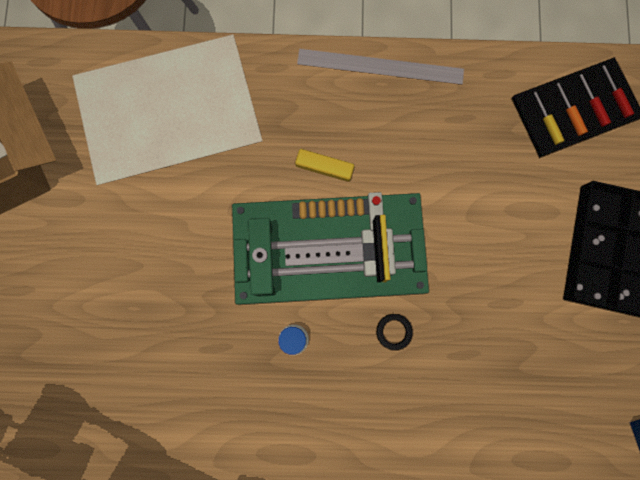

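```bash
python3 - <<'E'
import cv2
a=cv2.imread("pics/top0.png")[130:370,220:440]; cv2.imwrite("pics/top0c.png",cv2.resize(a,None,fx=2.5,fy=2.5,interpolation=cv2.INTER_CUBIC))
a=cv2.imread("pics/scene0.png")[180:370,210:460]; cv2.imwrite("pics/scene0c.png",cv2.resize(a,None,fx=3,fy=3,interpolation=cv2.INTER_CUBIC))
E
```

```text
(no output)
```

View pics/top0c.png

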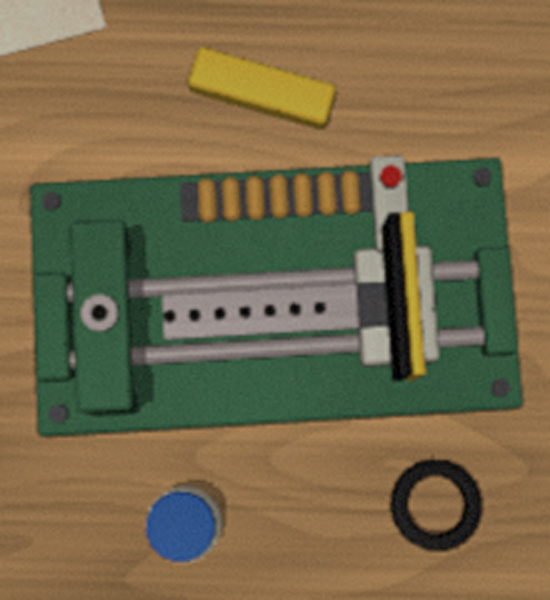

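View pics/scene0c.png

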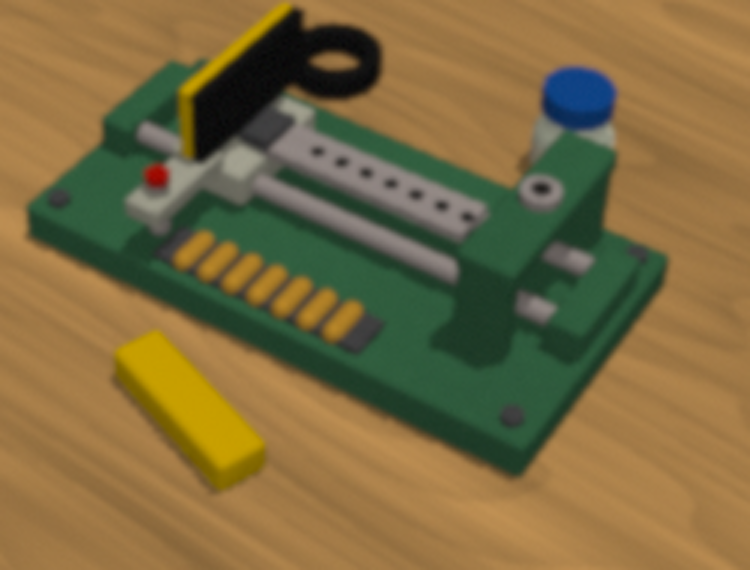

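The jig lies almost along world y with its bridge at +y (left in the top image). The ridges run from about (360,207) to (303,210). The paddle is near (383,247) and the red plunger head at (376,200). Next I'll work out positions from these.

```bash
cat > h.py <<'E'
import numpy as np, cv2
from workcell import robot, eyes, cut_out
def ray(n,u,v,z):
    c=eyes.camera_info(n); f=240/np.tan(np.radians(c['vfov']/2))
    d=c['R'].T@np.array([(u-c['cx'])/f,(v-c['cy'])/f,1]); o=-c['R'].T@c['t']
    return o+d*(z-o[2])/d[2]
def blobs(im,lo,hi,amin=15):
    h=cv2.cvtColor(im,cv2.COLOR_RGB2HSV); m=cv2.inRange(h,lo,hi)
    n,l,s,c=cv2.connectedComponentsWithStats(m)
    return [(c[i],s[i]) for i in range(1,n) if s[i][4]>=amin]
E
python3 - <<'E'
from h import *
im=cv2.imread("pics/top0.png")[:,:,::-1].copy(); 
# jig outline
m=cv2.inRange(cv2.cvtColor(im,cv2.COLOR_RGB2HSV),(60,80,20),(95,255,255)); m[:180]=0;m[310:]=0;m[:,:225]=0;m[:,435:]=0
p=cv2.findNonZero(m); r=cv2.minAreaRect(cv2.convexHull(p)); print(r)
cor=cv2.boxPoints(r); print(cor); W=np.array([ray("top",u,v,25)[:2] for u,v in cor]);print(W, W.mean(0))
sub=im[195:225,285:372]
for c,s in sorted(blobs(np.ascontiguousarray(sub),(8,110,90),(28,255,255),20),key=lambda b:-b[0][0]):
    u,v=c+[285,195]; print("ridge",round(u,1),round(v,1),s[4],ray("top",u,v,33).round(1))
sub=im[205:290,370:400]
for c,s in blobs(np.ascontiguousarray(sub),(20,120,120),(35,255,255),20): print("yel",c+[370,205],s)
sub=im[190:215,365:390]
for lo in [0,170]:
  for c,s in blobs(np.ascontiguousarray(sub),(lo,150,100),(lo+9,255,255),8): print("red",c+[365,190],s,ray("top",*(c+[365,190]),60))
E
```

```text
((328.7708740234375, 248.32183837890625), (100.2352066040039, 192.48300170898438), 86.78451538085938)
[[229.86974 203.68146]
 [422.04968 192.88483]
 [427.672   292.96222]
 [235.49207 303.75885]]
[[ 622.94218757  152.39323582]
 [ 650.45765907 -170.73630823]
 [ 482.39301957 -179.47207512]
 [ 456.6570526   134.13952727]] [553.1124797  -15.91890507]
ridge 359.8 206.3 117 [622.6 -65.3  33. ]
ridge 350.2 207.0 115 [621.1 -49.5  33. ]
ridge 340.6 207.5 119 [619.9 -33.5  33. ]
ridge 331.1 208.1 111 [618.4 -17.7  33. ]
ridge 321.6 208.6 117 [617.1  -1.9  33. ]
ridge 315.9 196.4 262 [637.6   8.1  33. ]
ridge 312.0 209.1 112 [615.8  14.1  33. ]
ridge 302.4 209.8 117 [614.1  30.   33. ]
yel [384.56927711 246.47590361] [ 10  10  10  65 332]
red [375.82 200.1 ] [ 7  6  8  9 50] [627.79192137 -89.32358033  60.        ]
```

```bash
python3 - <<'E'
from h import *
im=cv2.imread("pics/top0.png")[:,:,::-1].copy()
a=0.089; ey=np.array([-np.sin(a),np.cos(a)]); ex=np.array([np.cos(a),np.sin(a)])
r1=np.array([622.6,-65.3])
def J(p): d=p[:2]-r1; return np.round([d@ex,d@ey],1)
m=cv2.inRange(cv2.cvtColor(im,cv2.COLOR_RGB2HSV),(20,120,120),(35,255,255))
for v in range(214,282,6):
    us=[u for u in range(376,396) if m[v,u]]
    if us: print(v,us[0],us[-1],J(ray("top",us[0]-.5,v,108)),J(ray("top",us[-1]+.5,v,108)), ray("top",us[-1]+.5,v,108).round(1))
print("red",[J(ray("top",375.8,200.1,z)) for z in (35,60,70)])
for n in (1,):
  for z in (35,): print([J(ray("top",u,v,25)) for u,v in [(232.5,204.5),(420,193),(429,292),(236.2,303.8)]])
# scene ridges
im=cv2.imread("pics/scene0.png")[:,:,::-1].copy(); sub=np.ascontiguousarray(im[250:300,260:340])
for c,s in sorted(blobs(sub,(8,110,90),(28,255,255),10),key=lambda b:b[0][0]):
    print("sr",c+[260,250],s[4],ray("scene",*(c+[260,250]),34).round(1), J(ray("scene",*(c+[260,250]),34)))
m=cv2.inRange(cv2.cvtColor(im,cv2.COLOR_RGB2HSV),(20,120,120),(35,255,255)); m[240:]=0
print(cv2.boundingRect(m[:, 200:350]))
E
```

```text
220 380 385 [-38.6 -21.9] [-39.2 -31. ] [586.3 -99.6 108. ]
226 381 385 [-47.9 -22.7] [-48.4 -30.2] [577.1 -99.7 108. ]
232 381 386 [-57.1 -22. ] [-57.6 -31. ] [ 567.9 -101.3  108. ]
238 382 386 [-66.3 -22.7] [-66.8 -30.3] [ 558.8 -101.4  108. ]
244 382 386 [-75.4 -22. ] [-75.9 -29.5] [ 549.6 -101.4  108. ]
250 383 387 [-84.6 -22.8] [-85.  -30.3] [ 540.6 -103.   108. ]
256 383 387 [-93.6 -22.1] [-94.1 -29.5] [ 531.5 -103.1  108. ]
262 384 388 [-102.7  -22.8] [-103.2  -30.3] [ 522.5 -104.6  108. ]
268 384 388 [-111.7  -22.1] [-112.1  -29.6] [ 513.5 -104.7  108. ]
274 385 389 [-120.7  -22.9] [-121.2  -30.3] [ 504.6 -106.3  108. ]
red [array([  8.5, -27.3]), array([  3. , -24.4]), array([  0.8, -23.2])]
[array([ 18. , 212.4]), array([  18.4, -104. ]), array([-148.4, -103.6]), array([-147.7,  212.3])]
sr [273.89207048 292.4845815 ] 454 [678.9 -19.4  34. ] [60.2 40.7]
sr [298.96755504 274.79490151] 863 [624.6 -14.2  34. ] [ 6.6 50.8]
(32, 0, 116, 237)
```

```bash
cat >> h.py <<'E'
a=0.089; ey=np.array([-np.sin(a),np.cos(a)]); ex=np.array([np.cos(a),np.sin(a)])
r1=np.array([622.6,-65.3])
th=a+np.pi/2; Q=[np.cos(th/2),np.sin(th/2),0,0]
def P(s,z,x=-80): p=r1+x*ex+s*ey; return [p[0],p[1],z]
def S(): 
    s=robot.sense(); return s['clock'],(s['ee_pos'][:2]-r1)@ey, s['wrist_force'][:2]@ey, s['ee_pos'][2], s['wrist_force']
def snap(n,f):
    im=eyes.read_camera(n); cv2.imwrite(f"pics/{f}.png",im[:,:,::-1]); return im
E
python3 - <<'E'
from h import *
robot.command_gripper(0.0,10)
robot.reach(P(-65,200),Q); print(S())
robot.move_straight(P(-65,82),rate=150); robot.sleep(0.2); print(S(),robot.sense()['finger_gap'])
snap("wrist","w1"); snap("scene","s1")
E
```

```text
(5.225, np.float64(-64.11034783358606), np.float64(-1.1688601552906959), np.float64(200.10060247473578), array([ 0.21639453, -1.15419463, -0.40249593]))
(6.3583, np.float64(-65.21117019063371), np.float64(0.011753791462854855), np.float64(82.95083249135634), array([ 0.01234513,  0.01290212, -0.06478047])) 0.0028583697760404263
```

View pics/w1.png

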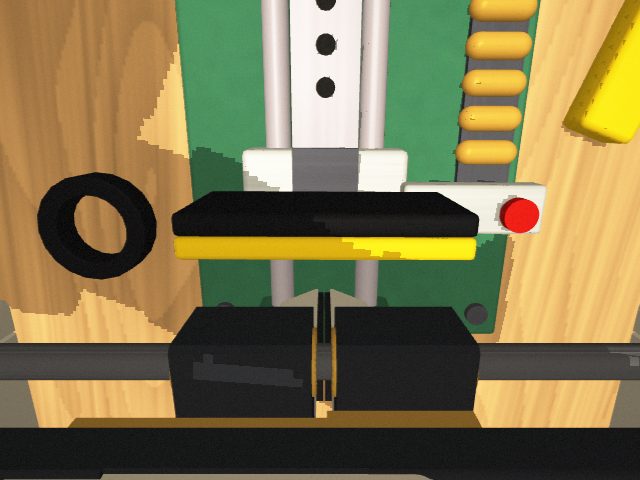

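View pics/s1.png

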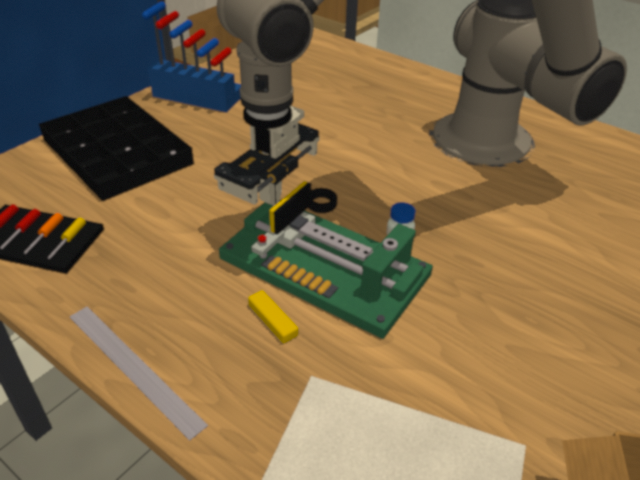

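The wrist view shows the paddle square-on at (325,247), with the closed fingers behind it and the red plunger head at (520,215). The ridges are in view at columns 470–530. Next I'll push in small steps and log the force.

```bash
python3 - <<'E'
from h import *
robot.move_straight(P(-43,82),rate=60); print(S()[:4])
for s in np.arange(-41.5,-9,1.5):
    robot.move_straight(P(s,82),rate=25); c=S(); print(round(c[0],2),round(s,1),round(c[1],1),round(c[2],1))
snap("wrist","w2")
E
```

```text
(6.975, np.float64(-42.57142126148947), np.float64(0.027774409016431762), np.float64(82.06205968083921))
7.22 -41.5 -41.6 0.5
7.47 -40.0 -40.1 -0.1
7.72 -38.5 -38.4 -0.5
7.97 -37.0 -36.8 -0.0
8.22 -35.5 -35.3 0.3
8.47 -34.0 -33.8 -0.5
8.72 -32.5 -32.3 0.0
8.97 -31.0 -30.9 1.4
9.22 -29.5 -29.4 0.6
9.47 -28.0 -27.8 -0.5
9.72 -26.5 -26.7 -2.4
9.97 -25.0 -25.1 -2.5
10.22 -23.5 -23.3 -2.2
10.47 -22.0 -21.6 -0.0
10.72 -20.5 -20.1 -0.1
10.97 -19.0 -18.7 1.0
11.22 -17.5 -17.3 0.3
11.47 -16.0 -15.9 0.3
11.72 -14.5 -14.4 -0.1
11.97 -13.0 -12.9 -0.3
12.22 -11.5 -11.4 -0.6
12.47 -10.0 -10.2 -2.0
```

View pics/w2.png

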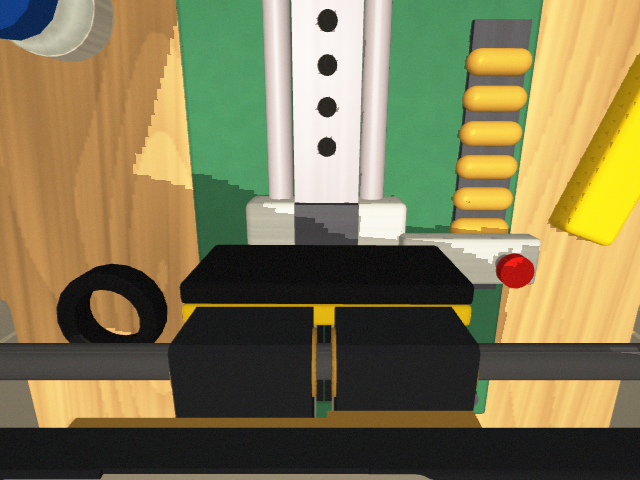

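```bash
cat >> h.py <<'E'
from scipy.spatial.transform import Rotation as Ro
def wray(u,v,z,st):
    c=eyes.camera_info("wrist"); f=240/np.tan(np.radians(c['vfov']/2)); T=c['T_tool_cam']
    R=Ro.from_quat(st['tool_rot']).as_matrix()
    d=R@T[:3,:3]@np.array([(u-c['cx'])/f,(v-c['cy'])/f,1]); o=R@T[:3,3]+st['ee_pos']
    p=o+d*(z-o[2])/d[2]; q=p[:2]-r1; return np.round([q@ex,q@ey],1)
E
python3 - <<'E'
from h import *
st=robot.sense(); print(S()[:3])
for v,u in [(61,499),(98,495),(133,491),(167,487),(199,483),(228,480)]: print("ridge",wray(u,v,33.5,st))
print("black front/back top?",wray(325,245,108,st),wray(325,282,108,st),wray(325,304,108,st),wray(325,304,60,st))
for z in(52,60,66): print("red",wray(515,270,z,st))
print("block front top", wray(325,200,52,st), "arm front",wray(470,236,45,st))
E
```

```text
(12.525, np.float64(-10.179727099332885), np.float64(-1.452611556945739))
ridge [ 0.3 94.9]
ridge [ 0.5 78.9]
ridge [ 0.5 63.1]
ridge [ 0.5 46.9]
ridge [ 0.3 31. ]
ridge [ 0.5 15.9]
black front/back top? [-79.8  29.1] [-79.8  16. ] [-79.8   7.9] [-79.6 -14.5]
red [12.3 -0.3]
red [8.2 2.6]
red [5.1 4.8]
block front top [-79.6  33.9] arm front [-8.6 14.8]
```

The wrist camera puts the paddle centre, and so the plunger, at +8 mm from ridge 1. That matches one click, and the force log shows a rise and then a release near TCP s≈-23. I'll carry on over ridge 2, and then ridge 3 with the hard limit well short of ridge 4.

```bash
python3 - <<'E'
from h import *
for s in np.arange(-9,3,1.):
    robot.move_straight(P(s,82),rate=20); c=S(); print(round(c[0],2),round(s,1),round(c[1],1),round(c[2],1))
snap("wrist","w3")
E
```

```text
12.78 -9.0 -9.2 -3.0
13.03 -8.0 -7.9 -3.1
13.28 -7.0 -6.8 -2.5
13.53 -6.0 -5.7 -2.1
13.78 -5.0 -4.8 -1.3
14.03 -4.0 -3.8 -0.4
14.28 -3.0 -2.7 -0.4
14.53 -2.0 -1.8 0.8
14.78 -1.0 -0.9 -0.4
15.03 0.0 0.1 -0.4
15.28 1.0 1.1 0.4
15.53 2.0 2.0 -0.1
```

View pics/w3.png

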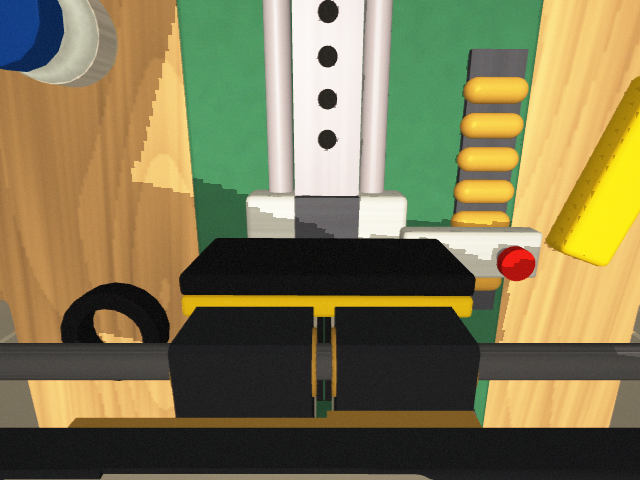

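```bash
python3 - <<'E'
from h import *
st=robot.sense(); print(wray(325,275,108,st),wray(325,296,108,st))
hist=[]
for s in np.arange(3.,15.1,1.):
    robot.move_straight(P(s,82),rate=20); c=S(); hist.append(c[2]); print(round(c[0],2),round(s,1),round(c[1],1),round(c[2],1))
    if s>=10 and min(hist)<-2.2 and np.mean(hist[-2:])>-0.7: print("released"); break
snap("wrist","w4")
st=robot.sense(); print(st['ee_pos'],st['tool_rot'])
E
```

```text
[-79.8  30.8] [-79.8  23.1]
15.82 3.0 3.0 0.2
16.07 4.0 4.1 0.5
16.32 5.0 5.1 -0.7
16.57 6.0 5.7 -1.2
16.82 7.0 6.9 -3.6
17.07 8.0 8.1 -2.7
17.32 9.0 9.3 -2.1
17.57 10.0 10.2 -1.8
17.82 11.0 11.2 -1.6
18.07 12.0 12.2 -1.0
18.32 13.0 13.2 0.0
released
[541.61857817 -59.26725115  81.95926339] [ 6.74913784e-01  7.37896564e-01 -1.78037805e-05 -2.11546085e-04]
```

View pics/w4.png

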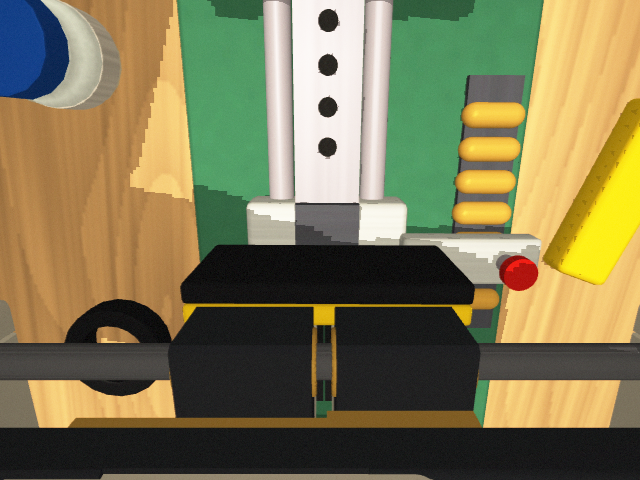

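The paddle is still touching the fingers and the plunger is at about +31 mm, on top of ridge 3, so it has not clicked yet. I'll go on in small steps.

```bash
python3 - <<'E'
from h import *
for k,s in enumerate((14.,15.,16.)):
    robot.move_straight(P(s,82),rate=20); robot.sleep(0.3); c=S(); print(round(c[0],2),round(s,1),round(c[1],1),round(c[2],1))
    im=snap("wrist",f"w5_{k}"); st=robot.sense()
    h=cv2.cvtColor(im,cv2.COLOR_RGB2HSV); m=cv2.inRange(h,(20,120,100),(35,255,255))
    col=np.mean([np.where(m[270:330,u])[0].min()+270 for u in range(200,300,4) if m[270:330,u].any()])
    print(col,"centre",wray(325,col,108,st))
    if wray(325,col,108,st)[1]>36: print("clicked");break
E
```

```text
18.93 14.0 14.0 0.4
303.0 centre [-79.8  32.5]
19.52 15.0 15.0 -0.2
302.0 centre [-79.8  33.8]
20.12 16.0 16.0 0.1
289.92 centre [-79.8  39.3]
clicked
```

Click: the plunger jumped from +33.8 to +39.3 mm, where the third seat is +40. I'll back off straight away, lift and check.

```bash
python3 - <<'E'
from h import *
robot.move_straight(P(-20,82),rate=100)
im=snap("wrist","w6"); st=robot.sense()
robot.move_straight(P(-20,200),rate=150)
robot.reach([300,-250,260],Q)
snap("top","t6"); snap("scene","s6"); print(S()[0])
im=cv2.imread("pics/top0.png")
a=cv2.imread("pics/t6.png")
cv2.imwrite("pics/t6c.png",cv2.resize(a[130:370,220:440],None,fx=2.5,fy=2.5,interpolation=cv2.INTER_CUBIC))
E
```

```text
22.9083
```

View pics/w6.png

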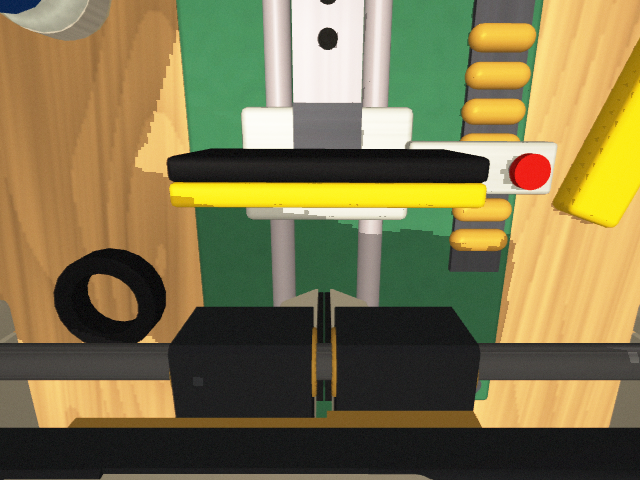

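View pics/t6c.png

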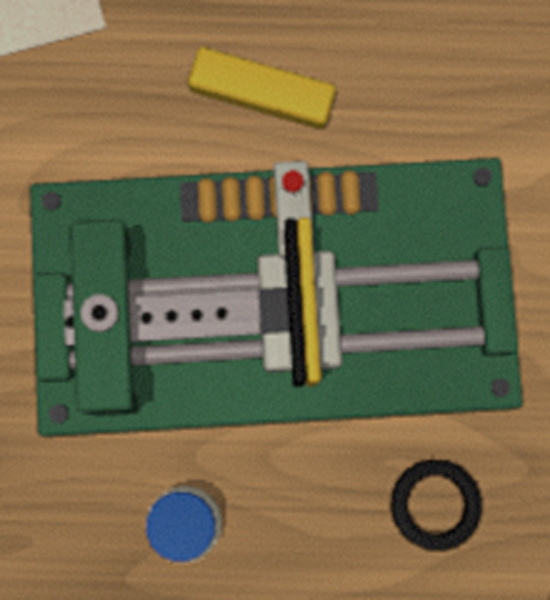

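The red plunger head is at crop column 292, midway between ridge 3 (about 303) and ridge 4 (about 279). That is the third hollow. The tape, jar and case are in the same place as before.

```bash
python3 - <<'E'
from h import *
a=cv2.imread("pics/top0.png");b=cv2.imread("pics/t6.png")
for n,(y0,y1,x0,x1) in dict(tape=(310,355,370,420),jar=(315,360,270,315),case=(145,185,290,360)).items(): print(n,cv2.absdiff(a,b)[y0:y1,x0:x1].mean())
im=b[:,:,::-1].copy(); m=cv2.inRange(cv2.cvtColor(im,cv2.COLOR_RGB2HSV),(20,120,120),(35,255,255))
us=np.where(m[240:260,330:350])[1]+330; u=(us.min()+us.max())/2; q=ray("top",us.max(),250,108)[:2]-r1; print("yellow face",q@ey,"-> plunger",q@ey+8)
robot.hand_in(); print(S()[0])
E
```

```text
tape 3.386222222222222
jar 3.0380246913580247
case 3.1444047619047617
yellow face 31.915160436373995 -> plunger 39.915160436373995
the job is handed in; nothing more can be done
the job is handed in; nothing more can be done
```

The carriage is seated in the third click. I pushed the yellow paddle face with the closed fingertips over ridges 1, 2 and 3, then backed the arm off and handed the job in. The whole job took about 23 s.

- **Seating:** the last top view puts the plunger 39.9 mm past the first ridge, where the third click is at 40 mm. The wrist view gave 39.3 mm just after the click.
- **Surroundings:** the tape, jar and case show no movement between the first and last top pictures, only image noise.
- **One check was wrong:** my force threshold reported the third click early, with the plunger still on top of ridge 3. The wrist view showed this, so I pushed on in 1 mm steps until the picture showed the jump.

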